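# Vent and open a glue pressure pot by its two-stage filler cap

## Task

The blue glue pressure pot needs refilling. Turn its red filler cap anticlockwise to the first stop, without pressing it, and leave it at that stop for two seconds so that the remaining air escapes; then press it down, turn it on past the stop until it comes free, lift it off and set it down gently, right way up, flat in the metal drip dish. Leave the small brown-capped bottle, the green-lidded tin and the beeswax where they are.

Things in the scene. Friction and masses are not known exactly. Their poses are not given: they have to be found in the camera images.
- pot: Small blue pressure pot, bolted to the bench (cannot move): shell 144 mm across, metal lid 164 mm across at height 148 mm, gauge roughly towards the robot. Origin: on its axis at the bench surface; z up. The filler neck and red cap stand on this axis. Below, phi = yaw of the cap minus yaw of the pot, anticlockwise positive seen from above.
- neck_top (a point): Top of the brass bayonet neck (56 mm flange), on the pot's axis, 194 mm above the bench. The cap is fully tight at phi about -4 deg, meets a rigid tooth (the first stop) at phi = 32 deg, and can be lifted off only at phi = 68 to 80 deg (best 74), where a wall ends the turn.
- stop_stud (a point): Top of the yellow stud on the metal lid, 55 mm from the axis, 169 mm above the bench, in the pot's direction 212 deg (pot's x axis = 0). Three studs show where the white-stroke end (the -x end) of the cap's wing points: red at phi = 0 (tight), yellow at phi = 32 deg (first stop), green at phi = 74 deg (free).
- cap: Red pressure cap, 66 mm across, about 0.2 kg. Origin: on its axis at the lower edge of its skirt (186 mm above the bench while locked); z up. It starts locked at phi = -3 to 11 deg. A spring inside pushes it up with 10 N, plus 1.2 N per mm pressed: the stop is passed when it is pressed down over 4 mm (15 N); 6 mm (17 N) is the most. When free, it rises about 3 mm.
- cap_grip (a point): Middle of the straight wing grip on top of the cap: on its axis, 33 mm above the cap's origin, 11 mm below the top of the wing. The wing is 56 mm long along the cap's x axis, 14 mm thick, 22 mm high, on a flat plate; pinch it across its thickness from above. A white stroke marks its -x half. Turning takes about 0.3 N m.
- dish: Round shallow metal drip dish, loose, 0.4 kg, 134 mm across the rim, 17 mm high, flat inner floor 7 mm above the bench and about 118 mm across. Origin: centre of its underside; z up.
- edge_coat_brown: White edge-paint bottle with a brown cap, 34 mm across, 74 mm high; origin at the centre of its underside. Bystander.
- green_tin: Flat round tin with a dark green lid, 63 mm across, 22 mm high; origin at the centre of its underside. Bystander.
- beeswax: Round cake of yellow beeswax, 49 mm across, 18 mm high; origin at the centre of its underside. Bystander.
Not all that is in view belongs to the job. There is more than one size of the dish; the one meant has the size given above. Of the things shaped like the cap, the red one is meant.

How it is judged:
By the outcome, as a careful person would: the job done as asked, in the order asked, and still so for the second after the job is handed in, with the robot touching nothing.
It also fails if it takes over 56 s, if anything falls off the work surface, if the arm or the gripper's body presses on something with over 40 N, if the wrist force passes 120 N, or if a joint passes its speed limit or range.

## Robot

A 6-joint arm with a two-finger parallel gripper is mounted at the origin on a cart in front of the work surface, level with it; the furniture and walls round the work are solid. World frame = base frame: x ahead of the robot, y to its left, z up, the work surface at z = 0. Lengths are in m, angles in degrees, forces in N, time in s.
With the tool pointing down it reaches from about 0.375 to 0.9 m from the base axis. Payload 3.1 kg.
Tool frame: the origin (TCP) lies midway between the tips of the shut fingers; the grasp point (between the pads) lies 19 mm behind it; z points along the fingers, y is the line along which they close (so a half turn about z gives the same grasp; the last joint's range is limited). The gripper opens to 87 mm and grips with 3 to 60 N. Pads are 19 mm wide; open, the fingers measure 117 mm over their backs; the gripper's body (75 mm by 190 mm) begins 51 mm behind the grasp point.
Start: joints at [-84.655, 30.224, 82.088, -0, 67.689, -10.227], TCP at [0.168, -0.602, 0.198] pointing down, gripper open.
Joint ranges: [-176.69, 176.69], [-43.24, 126.21], [12.49, 139.97], [-82, 262], [0, 151.66], [-163.58, 163.58]. Speed limits (degrees/s): [159.86, 159.86, 180, 180, 180, 180].

## Interface

Orientations are given as a 3x3 rotation matrix whose columns are the frame's x, y, z axes.
In Python, from rig import read_state, optics, bot gives the robot as it stands. The module is installed in compiled form; this text tells all that it offers.
- The arm moves only by the tool send_rows, never from a script. Its argument "commands" is a list of rows, each a list of 7 numbers: the turn, a rotation vector about the tool's x, y, z in units of 5 degrees (1.0 is 5 degrees), then the shift along the tool's x, y, z in units of 30 mm (1.0 is 30 mm), then the opening, from 0 (shut) to 1 (fully open). In form: [[rx, ry, rz, tx, ty, tz, gripper], ...]. A call has 1 to 20 rows; each row is the pose to reach, as a shift and turn from the pose commanded when the call began, along the tool's axes at that moment; what a row does not reach only later rows make up. A row lasts 1/12 s, in which the tool goes at most 41.7 mm and 7.16 degrees, less where a joint would pass 70% of its speed; a pose out of reach is approached as far as the arm can. A call with a gripper value outside its range is refused whole. The fingers move at their own pace and stop on an object; the grip force is fixed at half the most. Time passes only in rows, so rows that repeat a pose let the fingers close. It gives the time, the measured TCP pose, the force, the opening and the grip force at its end, in the units of the state.
- read_state(): the state, without advancing time (a new reading comes with each control period).
- optics.capture(name): name is "scene" or "top"; returns a dict with "image" (384x512x3 uint8, blue, green, red), "intrinsics" (3x3 intrinsics, pixels), "k1" (the pictures are not rectified: a ray, as slopes to the right and down, at radius r is drawn at 1 + k1 r^2 times it, then the intrinsics apply), "extrinsics" (4x4, takes a point from world to camera coordinates). Camera axes: x right, y down, z forward; pixel columns grow to the right and rows downward; lengths in m; the calibration is good to about 2 mm. A picture is of the moment at which its call begins. There is no depth.
- bot.hand_in(): hands the job in; it is judged then, once.
The state is a dict: "time_s": time; "joint_positions": joint angles; "qvel": joint speeds; "tau": joint torques, N m; "position": TCP position; "tcp_rot": TCP orientation; "force": force on the tool from outside, world axes, zero at the start; "moment": the same for the moment, N m; "opening": opening from 0.0 (shut) to 1.0 (fully open); "grasp_force": force on a finger pad.
Only numpy, scipy, OpenCV 4.12 (cv2) and the standard library are available. Lean on these libraries where they do the work, as an engineer would, in place of code of your own. Each camera call takes 0.05 s, during which the arm holds its last target. There are 200 camera calls.

## Working session

There is one attempt and no reset: what is moved stays moved. The work goes in short steps, Python scripts to look and compute and a tool call to move; the robot and the scene stay as the last step left them, time stands still between calls to the robot, and variables do not carry over. Pictures are saved under pics/ and viewed, at most 10 in all, crops included, and the job is handed in when it is done.

Besides the shell and the picture viewer there is one more tool, called after "Call:" by a JSON object that holds its "name" and its "arguments", one argument or row to a line. send_rows: Moves the arm, as the interface text tells. Its arguments: {"type":"object","properties":{"commands":{"type":"array","items":{"type":"array","items":{"type":"number"}}}},"required":["commands"]}

```bash
mkdir -p pics; cat > h.py <<'E'
import numpy as np, cv2
from rig import read_state, optics, bot
def ray(c,uv):
    K=np.array(c["intrinsics"]);k=c["k1"];E=np.array(c["extrinsics"])
    d=cv2.undistortPoints(np.array([[uv]],float),K,np.array([k,0,0,0,0.]))[0,0]
    R=E[:3,:3];return -R.T@E[:3,3], R.T@np.array([d[0],d[1],1])
def onz(c,uv,z):
    o,d=ray(c,uv);return o+d*(z-o[2])/d[2]
def proj(c,p):
    K=np.array(c["intrinsics"]);k=c["k1"];E=np.array(c["extrinsics"])
    q=E[:3,:3]@np.array(p)+E[:3,3];s=q[:2]/q[2];s=s*(1+k*(s@s));return K[:2,:2]@s+K[:2,2]
E
python3 - <<'E'
from h import *
for n in("scene","top"):
    c=optics.capture(n);cv2.imwrite(f"pics/{n}0.png",c["image"]);o,d=ray(c,(256,192));print(n,o,d,c["k1"],c["intrinsics"][0][0])
s=read_state();print(s)
E
```

```text
scene [0.0982709  0.77414894 0.71651164] [ 0.39550195 -0.72782154 -0.56080996] -0.06310224287339805 386.1323757573588
top [ 0.48769495 -0.04954045  1.09101516] [ 0.03648478 -0.01210772 -0.99926938] 0.023269261668259583 357.9517338579914
{'time_s': 0.1, 'joint_positions': array([-8.46571252e+01,  3.02729788e+01,  8.21496154e+01, -1.44699255e-03,
        6.76900563e+01, -1.02283044e+01]), 'qvel': array([ 0.1133677 , -0.08195595, -0.12133332, -0.02587406, -0.0395011 ,
        0.05408952]), 'tau': array([-4.96556004e-04, -4.40985775e+01, -1.77150446e+01,  6.35337713e-02,
        5.33763960e-02, -4.04062916e-05]), 'position': array([ 0.16771459, -0.60133406,  0.19727346]), 'tcp_rot': array([[ 9.63295170e-01,  2.68444357e-01, -2.06339566e-04],
       [ 2.68444238e-01, -9.63293241e-01,  1.95540423e-03],
       [ 3.26151721e-04, -1.93902211e-03, -9.99998067e-01]]), 'force': array([ 0.52624188, -0.16607002, -1.39286749]), 'moment': array([-0.01857645,  0.03646453,  0.04237935]), 'grasp_force': 0.0, 'opening': 0.9997999957069648}
```

View pics/scene0.png

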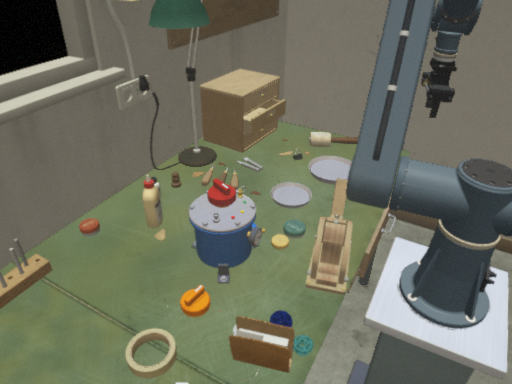

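View pics/top0.png

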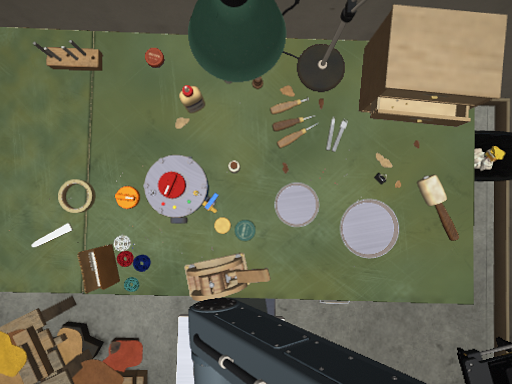

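The top view shows the pot at about (176,186) with the red cap at (171,185). An orange decoy cap sits at (127,197). The dish candidates are (297,205) and (369,228). The brown-capped bottle is at (234,166), the green tin at (245,230) and the beeswax at (222,226). Next I measure these.

```bash
python3 - <<'E'
from h import *
c=optics.capture("top");im=c["image"];hsv=cv2.cvtColor(im,cv2.COLOR_BGR2HSV)
def blobs(m,amin,box=None):
    m=m.astype(np.uint8)*255
    if box: z=np.zeros_like(m);x0,y0,x1,y1=box;z[y0:y1,x0:x1]=m[y0:y1,x0:x1];m=z
    return [k for k in cv2.findContours(m,cv2.RETR_EXTERNAL,cv2.CHAIN_APPROX_NONE)[0] if cv2.contourArea(k)>=amin]
H,S,V=[hsv[...,i].astype(int) for i in range(3)]
def rep(t,k,z):
    (u,v),a,b=cv2.fitEllipse(k);P=np.array([onz(c,p,z)[:2] for p in k[:,0]]);(x,y),r=cv2.minEnclosingCircle(P.astype(np.float32))
    print(t,(round(u),round(v)),"ellipse ctr",onz(c,(u,v),z)[:2].round(4),"circ",round(x,4),round(y,4),"dia mm",round(2000*r),"area-dia",round(2000*np.sqrt(cv2.contourArea(P.astype(np.float32))/np.pi)))
for k in blobs((S<70)&(V>110),500,(260,170,410,270)): rep("dish",k,.017)
for k in blobs((S<70)&(V>90),800,(135,145,215,225)): rep("lid",k,.148)
red=((H<6)|(H>174))&(S>150)&(V>80)
for k in blobs(red,100,(140,150,210,220)): rep("cap",k,.205)
for n,(x0,y0,x1,y1),s in(("pot",(131,140,221,230),7),("tall",(170,75,220,115),5)):
    cr=cv2.resize(im[y0:y1,x0:x1],None,fx=s,fy=s,interpolation=cv2.INTER_CUBIC)
    if n=="pot":cv2.imwrite("pics/pot_t.png",cr[:600])
E
```

```text
dish (369, 228) ellipse ctr [ 0.4289 -0.4038] circ 0.4308 -0.4031 dia mm 184 area-dia 178
dish (296, 204) ellipse ctr [ 0.4935 -0.185 ] circ 0.4908 -0.187 dia mm 146 area-dia 136
lid (175, 186) ellipse ctr [0.5308 0.1517] circ 0.5263 0.1484 dia mm 185 area-dia 166
cap (171, 185) ellipse ctr [0.5323 0.1489] circ 0.5322 0.1486 dia mm 66 area-dia 63
```

View pics/pot_t.png

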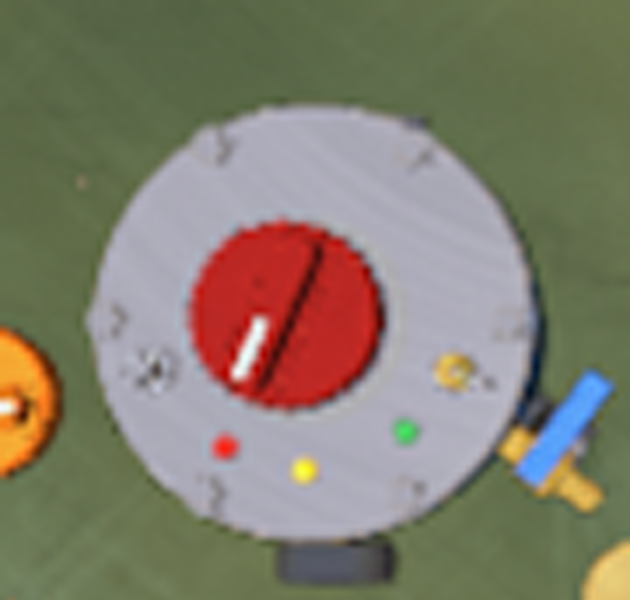

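```bash
cat > m.py <<'E'
from h import *
from scipy.optimize import least_squares
c=optics.capture("top");im=c["image"]
S=8;x0,y0,x1,y1=140,150,210,220
f=lambda p:(x0+(p[0]+.5)/S-.5,y0+(p[1]+.5)/S-.5)
cr=cv2.resize(im[y0:y1,x0:x1],None,fx=S,fy=S,interpolation=cv2.INTER_CUBIC)
h=cv2.cvtColor(cr,cv2.COLOR_BGR2HSV);H,Sa,V=[h[...,i].astype(int) for i in range(3)]
def cs(m):
    n,l,st,ce=cv2.connectedComponentsWithStats(m.astype(np.uint8));return [(st[i,4],f(ce[i]),l==i) for i in range(1,n) if st[i,4]>60]
red=cs(((H<8)|(H>172))&(Sa>130)); yel=cs((H>22)&(H<34)&(Sa>140)); gr=cs((H>45)&(H<80)&(Sa>140))
cap=max(red,key=lambda t:t[0])
for n,l in(("red",red),("yel",yel),("gr",gr)):
    print(n,[(t[0],np.round(t[1],1).tolist(),onz(c,t[1],.169)[:2].round(4).tolist()) for t in l])
hull=cv2.convexHull(cv2.findContours(cap[2].astype(np.uint8),0,1)[0][0]);mk=np.zeros(cr.shape[:2],np.uint8);cv2.fillConvexPoly(mk,hull,1)
mk=cv2.erode(mk,np.ones((9,9)))
w=max(cs((mk>0)&(Sa<110)&(V>130)),key=lambda t:t[0])
P=np.array([onz(c,f((b,a)),.230)[:2] for a,b in np.argwhere(w[2])]);m=P.mean(0)
e,v=np.linalg.eigh(np.cov(P.T));d=v[:,1];print("stroke",m.round(4),"yaw mod180",np.degrees(np.arctan2(d[1],d[0]))%180,"len",np.ptp((P-m)@d),"wid",np.ptp((P-m)@v[:,0]))
dk=max(cs((mk>0)&(V<110)),key=lambda t:t[0])
P=np.array([onz(c,f((b,a)),.219)[:2] for a,b in np.argwhere(dk[2])]);m=P.mean(0)
e,v=np.linalg.eigh(np.cov(P.T));d=v[:,1];print("dark",m.round(4),"yaw",np.degrees(np.arctan2(d[1],d[0]))%180,"len",np.ptp((P-m)@d))
E
python3 m.py
```

```text
red [(np.int32(34470), [171.7, 184.3], [0.5346, 0.1565]), (np.int32(467), [162.7, 203.4], [0.485, 0.1776])]
yel [(np.int32(72), [194.7, 191.1], [0.5189, 0.097]), (np.int32(393), [174.1, 206.7], [0.4773, 0.1481])]
gr [(np.int32(217), [188.5, 201.2], [0.4925, 0.112])]
stroke [0.5191 0.1554] yaw mod180 159.08518244551607 len 0.023546643970411445 wid 0.006443117156543918
dark [0.5309 0.1438] yaw 158.95025244171674 len 0.052360831572444255
```

The dish meant is the one at (296,204): its rim measures 136 mm, while the other is 178 mm. The enlarged crop confirms the red cap, with its white stroke just past the red stud. The stud chords agree, giving pot yaw ≈ -30.5° and axis ≈ (0.5324, 0.1496). Cap yaw is ≈ -21°, so phi ≈ 9.5°.

Call:
{"name": "send_rows", "arguments": {
  "commands": [
    [0, 0, 0, 0, 0, -1.7, 1],
    [0, 0, 0, 0, 0, -3.4, 1],
    [0, 0, 0, 0, 0, -3.4, 1],
    [7.32, 0, 0, 0, 0, -3.4, 1]
  ]
}}

```text
time_s: 0.53
position: [0.1677, -0.6002, 0.308]
tcp_rot: [[0.963, 0.266, -0.033], [0.269, -0.957, 0.113], [-0.002, -0.118, -0.993]]
force: [-0.8, -0.3, -0.1]
opening: 1.003
grasp_force: 0.0
```

That last row put the turn on the wrong axis, in free space. I undo it now.

Call:
{"name": "send_rows", "arguments": {
  "commands": [
    [-1.432, 0, 0, 0, 0, 0, 1],
    [-1.432, 0, 0, 0, 0, 0, 1],
    [-1.432, 0, 0, 0, 0, 0, 1]
  ]
}}

```text
time_s: 0.78
position: [0.1677, -0.5999, 0.2975]
tcp_rot: [[0.963, 0.268, -0.001], [0.268, -0.963, 0.008], [0.001, -0.008, -1.0]]
force: [0.5, -0.3, 0.7]
opening: 0.999
grasp_force: 0.0
```

```bash
cat >> h.py <<'E'
def to(x,y,z,yaw=None):
    s=read_state();R=np.array(s["tcp_rot"]);p=np.array(s["position"]);a=np.degrees(np.arctan2(R[1,0],R[0,0]))
    yaw=a if yaw is None else yaw
    from scipy.spatial.transform import Rotation as Q
    c,d=np.cos(np.radians(yaw)),np.sin(np.radians(yaw));T=np.array([[c,d,0],[d,-c,0],[0,0,-1]])
    print("t",s["time_s"],"pos",p.round(4),"yaw",round(a,2),"tilt",R[:,2].round(4),"F",s["force"].round(1),"M",s["moment"].round(2),"open",round(s["opening"],3),"gf",s["grasp_force"])
    print("row",(Q.from_matrix(R.T@T).as_rotvec(degrees=True)/5).round(3),(R.T@(np.array([x,y,z])-p)/.03).round(3))
E
python3 -c "
from h import *
to(.5324,.1496,.30,-21)"
```

```text
t 0.7833 pos [ 0.1677 -0.5999  0.2975] yaw 15.57 tilt [-8.0e-04  7.7e-03 -1.0e+00] F [ 0.5 -0.3  0.7] M [ 0.   -0.03  0.03] open 0.999 gf 0.0
row [-0.089  0.014  7.313] [ 18.417 -20.806   0.101]
```

Call:
{"name": "send_rows", "arguments": {
  "commands": [
    [0, 0, 7.3, 18.4, -20.85, 0, 0.5],
    [0, 0, 7.3, 18.4, -20.85, 0, 0.5],
    [0, 0, 7.3, 18.4, -20.85, 0, 0.5],
    [0, 0, 7.3, 18.4, -20.85, 0, 0.5],
    [0, 0, 7.3, 18.4, -20.85, 0, 0.5],
    [0, 0, 7.3, 18.4, -20.85, 0, 0.5],
    [0, 0, 7.3, 18.4, -20.85, 0, 0.5],
    [0, 0, 7.3, 18.4, -20.85, 0, 0.5],
    [0, 0, 7.3, 18.4, -20.85, 0, 0.5],
    [0, 0, 7.3, 18.4, -20.85, 0, 0.5],
    [0, 0, 7.3, 18.4, -20.85, 0, 0.5],
    [0, 0, 7.3, 18.4, -20.85, 0, 0.5],
    [0, 0, 7.3, 18.4, -20.85, 0, 0.5],
    [0, 0, 7.3, 18.4, -20.85, 0, 0.5],
    [0, 0, 7.3, 18.4, -20.85, 0, 0.5],
    [0, 0, 7.3, 18.4, -20.85, 0, 0.5],
    [0, 0, 7.3, 18.4, -20.85, 0, 0.5],
    [0, 0, 7.3, 18.4, -20.85, 0, 0.5],
    [0, 0, 7.3, 18.4, -20.85, 0, 0.5],
    [0, 0, 7.3, 18.4, -20.85, 0, 0.5]
  ]
}}

```text
time_s: 2.45
position: [0.5329, 0.1503, 0.3052]
tcp_rot: [[0.934, -0.357, 0.009], [-0.357, -0.934, 0.0], [0.008, -0.003, -1.0]]
force: [0.3, -1.1, 0.0]
opening: 0.501
grasp_force: 0.0
```

```bash
python3 -c "
from h import *
to(.5324,.1496,.25,-21)"
```

```text
t 2.45 pos [0.5329 0.1503 0.3052] yaw -20.89 tilt [ 8.6e-03  3.0e-04 -1.0e+00] F [ 0.3 -1.1  0. ] M [ 0.01 -0.02 -0.11] open 0.501 gf 0.0
row [-0.039 -0.091  0.022] [-0.022  0.034  1.838]
```

Call:
{"name": "send_rows", "arguments": {
  "commands": [
    [0, 0, 0, 0, 0, 1.0, 0.5],
    [0, 0, 0, 0, 0, 1.65, 0.5],
    [0, 0, 0, 0, 0, 1.65, 0.5],
    [0, 0, 0, 0, 0, 1.65, 0.5],
    [0, 0, 0, 0, 0, 1.65, 0.5]
  ]
}}

```text
time_s: 2.87
position: [0.5328, 0.1477, 0.2541]
tcp_rot: [[0.934, -0.358, 0.006], [-0.358, -0.934, 0.0], [0.005, -0.003, -1.0]]
force: [-0.1, 0.9, -0.6]
opening: 0.502
grasp_force: 0.0
```

```bash
python3 -c "
from h import *
to(.5324,.1496,.2105,-21)
c=optics.capture('scene');im=c['image'];cv2.imwrite('pics/s1.png',cv2.resize(im[120:280,150:350],None,fx=4,fy=3.75,interpolation=cv2.INTER_CUBIC)[:600])"
```

```text
t 2.8667 pos [0.5328 0.1477 0.2541] yaw -20.96 tilt [ 6.e-03  4.e-04 -1.e+00] F [-0.1  0.9 -0.6] M [ 0.05 -0.   -0.  ] open 0.502 gf 0.0
row [-0.029 -0.063  0.009] [-0.043 -0.049  1.453]
```

View pics/s1.png

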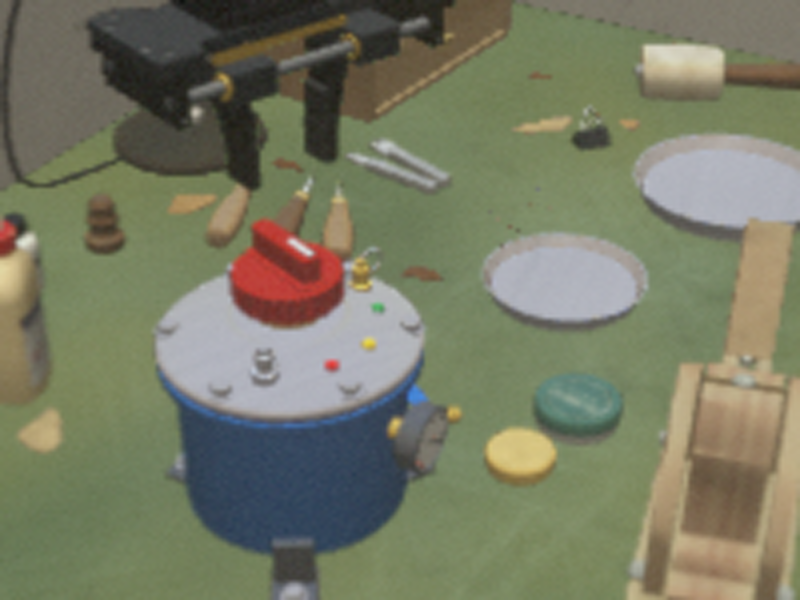

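The hand is straight above the cap, with the wing and white stroke between the open fingers (crop pixel about (290,260)). Descending.

Call:
{"name": "send_rows", "arguments": {
  "commands": [
    [0, 0, 0, 0, 0, 0.5, 0.5],
    [0, 0, 0, 0, 0, 0.9, 0.5],
    [0, 0, 0, 0, 0, 1.25, 0.5],
    [0, 0, 0, 0, 0, 1.25, 0.5],
    [0, 0, 0, 0, 0, 1.25, 0.5],
    [0, 0, 0, 0, 0, 1.25, 0.5],
    [0, 0, 0, 0, 0, 1.25, 0.5]
  ]
}}

```text
time_s: 3.5
position: [0.5321, 0.1478, 0.2142]
tcp_rot: [[0.934, -0.357, 0.002], [-0.357, -0.934, 0.0], [0.002, -0.001, -1.0]]
force: [-0.3, -0.4, -0.1]
opening: 0.504
grasp_force: 0.0
```

```bash
python3 -c "
from h import *
to(.5324,.1496,.2105,-21)
c=optics.capture('scene')
to(.5324,.1496,.2105,-21)
c=optics.capture('scene')
to(.5324,.1496,.2105,-21)"
```

```text
t 3.5 pos [0.5321 0.1478 0.2142] yaw -20.94 tilt [ 2.2e-03  2.0e-04 -1.0e+00] F [-0.3 -0.4 -0.1] M [ 0.05 -0.03  0.02] open 0.504 gf 0.0
row [-0.011 -0.022  0.012] [-0.011 -0.059  0.124]
t 3.55 pos [0.532  0.1479 0.2141] yaw -20.93 tilt [ 1.9e-03  2.0e-04 -1.0e+00] F [-0.5 -0.3  0.1] M [0.08 0.   0.01] open 0.499 gf 0.0
row [-0.01  -0.02   0.014] [-0.007 -0.058  0.12 ]
t 3.6 pos [0.5318 0.1479 0.214 ] yaw -20.93 tilt [ 1.6e-03  2.0e-04 -1.0e+00] F [-0.5  0.2 -0.6] M [ 0.05 -0.02 -0.01] open 0.503 gf 0.0
row [-0.008 -0.017  0.014] [-0.001 -0.059  0.115]
```

Call:
{"name": "send_rows", "arguments": {
  "commands": [
    [0, 0, 0, 0, -0.05, 0.1, 0.5],
    [0, 0, 0, 0, -0.05, 0.1, 0.5],
    [0, 0, 0, 0, -0.05, 0.1, 0.1],
    [0, 0, 0, 0, -0.05, 0.1, 0],
    [0, 0, 0, 0, -0.05, 0.1, 0],
    [0, 0, 0, 0, -0.05, 0.1, 0],
    [0, 0, 0, 0, -0.05, 0.1, 0],
    [0, 0, 0, 0, -0.05, 0.1, 0]
  ]
}}

```text
time_s: 4.27
position: [0.5318, 0.1493, 0.2102]
tcp_rot: [[0.934, -0.357, 0.0], [-0.357, -0.934, 0.0], [0.0, -0.0, -1.0]]
force: [0.2, 0.2, -0.5]
opening: 0.133
grasp_force: 0.0
```

```bash
python3 -c "
from h import *
to(.5324,.1496,.2105,1.5)"
```

```text
t 4.2667 pos [0.5318 0.1493 0.2102] yaw -20.93 tilt [ 0.  0. -1.] F [ 0.2  0.2 -0.5] M [ 0.06  0.01 -0.03] open 0.133 gf 0.0
row [-0.    -0.    -4.485] [ 0.015 -0.017 -0.01 ]
```

Call:
{"name": "send_rows", "arguments": {
  "commands": [
    [0, 0, 0, 0, 0, 0, 0],
    [0, 0, 0, 0, 0, 0, 0],
    [0, 0, 0, 0, 0, 0, 0]
  ]
}}

```text
time_s: 4.52
position: [0.5318, 0.1493, 0.2102]
tcp_rot: [[0.934, -0.357, 0.0], [-0.357, -0.934, 0.0], [0.0, -0.0, -1.0]]
force: [0.2, 0.5, 0.7]
opening: 0.009
grasp_force: 0.0
```

```bash
python3 -c "
from h import *
to(.5324,.1496,.2105,1.5)
c=optics.capture('scene');im=c['image'];cv2.imwrite('pics/s2.png',cv2.resize(im[140:240,170:290],None,fx=6,fy=6,interpolation=cv2.INTER_CUBIC))"
```

```text
t 4.5167 pos [0.5318 0.1493 0.2102] yaw -20.93 tilt [ 0.  0. -1.] F [0.2 0.5 0.7] M [ 0.08  0.02 -0.02] open 0.009 gf 0.0
row [-0.    -0.    -4.486] [ 0.016 -0.017 -0.01 ]
```

View pics/s2.png

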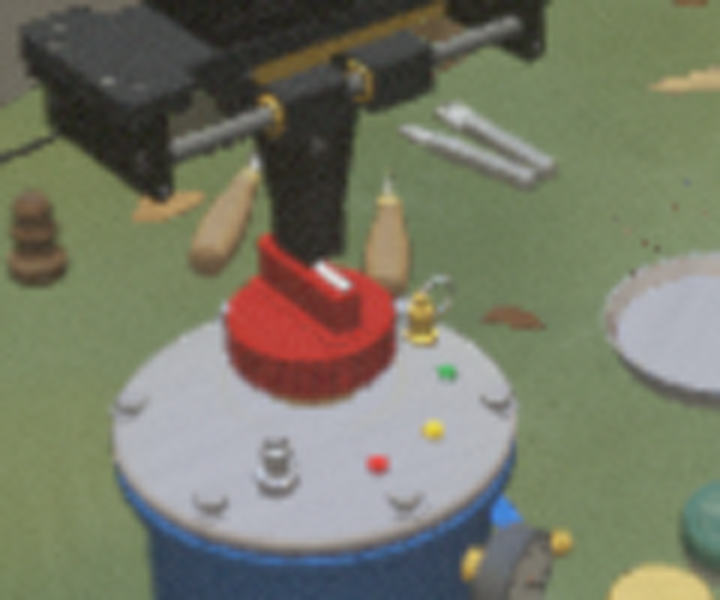

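The fingers closed on nothing: at crop pixel (315,255) they sit behind the wing. I check both cameras against the known tool tip and the cap.

```bash
python3 - <<'E'
from h import *
s=read_state();p=s["position"]
for n in("scene","top"):
    c=optics.capture(n);print(n,"tcp px",proj(c,p).round(1),"cap axis .208 px",proj(c,(.5324,.1496,.208)).round(1),"dish",proj(c,(.4935,-.185,.017)).round(1))
    im=c["image"];h=cv2.cvtColor(im,cv2.COLOR_BGR2HSV);H,S,V=[h[...,i].astype(int) for i in range(3)]
    for nm,m in(("red",((H<6)|(H>174))&(S>150)&(V>80)),("yel",(H>22)&(H<34)&(S>150)&(V>150)),("gr",(H>55)&(H<75)&(S>120)&(V>90))):
        k,l,st,ce=cv2.connectedComponentsWithStats(m.astype(np.uint8));print(nm,[(int(st[i,4]),ce[i].round(1).tolist(),onz(c,ce[i],.169)[:2].round(4).tolist()) for i in range(1,k) if st[i,4]>2 and (n=="top" or 180<ce[i][0]<270 and 170<ce[i][1]<240)][:10])
    if n=="scene":print("tin/dish onz",onz(c,(291,195),.012)[:2])
    else:
        a=cv2.resize(im[140:240,130:230],None,fx=6,fy=6,interpolation=cv2.INTER_CUBIC);cv2.imwrite("pics/t2.png",a)
E
```

```text
scene tcp px [221.  189.6] cap axis .208 px [220.7 190.3] dish [290.3 192.8]
red [(376, [220.6, 192.5], [0.5606, 0.1102]), (3, [224.0, 203.0], [0.5285, 0.1438])]
yel [(3, [241.7, 211.3], [0.4743, 0.1513])]
gr []
tin/dish onz [ 0.48892217 -0.18142993]
top tcp px [170.9 184.6] cap axis .208 px [170.9 184.4] dish [296.4 204.3]
red [(65, [187.4, 91.0], [0.7777, 0.1244]), (145, [178.3, 189.1], [0.523, 0.1392]), (3, [162.7, 203.7], [0.4843, 0.1776]), (3, [129.0, 343.0], [0.1319, 0.2476]), (4, [128.0, 349.5], [0.1158, 0.2494]), (4, [127.0, 357.5], [0.0962, 0.2509])]
yel [(88, [498.6, 153.1], [0.6402, -0.6828]), (5, [174.2, 206.6], [0.4777, 0.1479])]
gr []
```

View pics/t2.png

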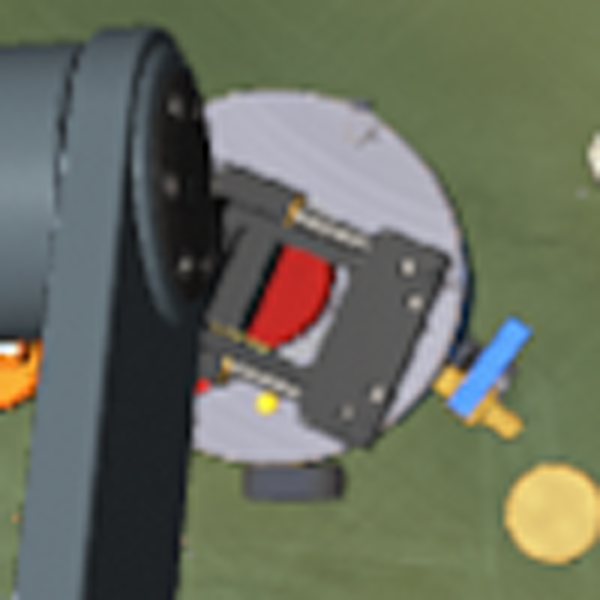

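```bash
python3 - <<'E'
from h import *
c=optics.capture("scene")
print("s1 tip",proj(c,(.5328,.1477,.2541)),"seen ~(220.4,165.7)")
a=np.radians(69)
for s in(1,-1):print(proj(c,np.array([.5328,.1477,.2541])+s*.022*np.array([np.cos(a),np.sin(a),0])),"seen 210.8,169 / 230,162")
for z in(.21,.22,.23,.24):print(z,proj(c,(.5318,.1493,z)))
for z in(.208,.219,.23):
  for k in(-.028,.028):
    w=np.radians(-21);print("wing end",k,z,proj(c,(.5324+k*np.cos(w),.1496+k*np.sin(w),z)))
E
```

```text
s1 tip [220.29233678 173.2184755 ] seen ~(220.4,165.7)
[212.37988491 176.38819672] seen 210.8,169 / 230,162
[227.99721546 170.13336691] seen 210.8,169 / 230,162
0.21 [220.98588988 189.62675911]
0.22 [220.82654875 186.07673515]
0.23 [220.66570186 182.48396599]
0.24 [220.50333475 178.84779531]
wing end -0.028 0.208 [227.81023151 195.56444382]
wing end 0.028 0.208 [213.93509359 185.28259744]
wing end -0.028 0.219 [227.67669773 191.62285149]
wing end 0.028 0.219 [213.71858008 181.42821524]
wing end -0.028 0.23 [227.54177075 187.62775801]
wing end 0.028 0.23 [213.49984297 177.52397544]
```

In both views the visible fingertips are 7 px higher than the reported TCP projects, which is about 20 mm. Sideways they agree. The tips are therefore just above the wing top, so I reopen and go lower in small steps, watching the force.

Call:
{"name": "send_rows", "arguments": {
  "commands": [
    [0, 0, 0, 0, 0, -0.1, 0.5],
    [0, 0, 0, 0, 0, -0.1, 0.5],
    [0, 0, 0, 0, 0, -0.1, 0.5],
    [0, 0, 0, 0, 0, -0.1, 0.5],
    [0, 0, 0, 0, 0, -0.1, 0.5],
    [0, 0, 0, 0, 0, 0.1, 0.5],
    [0, 0, 0, 0, 0, 0.2, 0.5],
    [0, 0, 0, 0, 0, 0.3, 0.5],
    [0, 0, 0, 0, 0, 0.4, 0.5],
    [0, 0, 0, 0, 0, 0.5, 0.5],
    [0, 0, 0, 0, 0, 0.5, 0.5]
  ]
}}

```text
time_s: 5.63
position: [0.5312, 0.1492, 0.1943]
tcp_rot: [[0.934, -0.357, -0.002], [-0.357, -0.934, -0.0], [-0.002, 0.001, -1.0]]
force: [1.1, 0.4, 0.2]
opening: 0.499
grasp_force: 0.0
```

```bash
python3 -c "
from h import *
to(.5324,.1496,.1935,-21)
c=optics.capture('scene');im=c['image'];cv2.imwrite('pics/s3.png',cv2.resize(im[150:220,180:270],None,fx=8,fy=8,interpolation=cv2.INTER_CUBIC))"
```

```text
t 5.6333 pos [0.5312 0.1492 0.1943] yaw -20.93 tilt [-1.7e-03 -1.0e-04 -1.0e+00] F [1.1 0.4 0.2] M [0.04 0.02 0.04] open 0.499 gf 0.0
row [0.008 0.018 0.014] [ 0.033 -0.025  0.026]
```

View pics/s3.png

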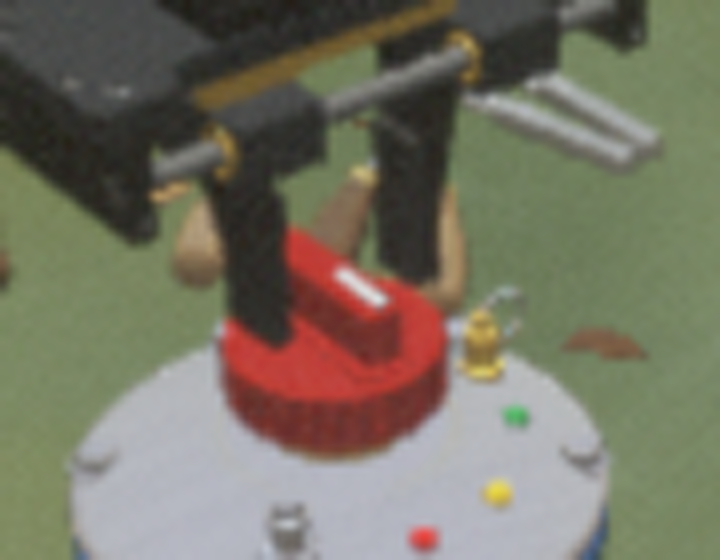

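The fingers now straddle the wing, with the tips just over the plate (crop pixels (265,340) and (410,280)) and no contact force. Closing.

Call:
{"name": "send_rows", "arguments": {
  "commands": [
    [0, 0, 0, 0.03, -0.02, 0.02, 0.2],
    [0, 0, 0, 0.03, -0.02, 0.02, 0],
    [0, 0, 0, 0.03, -0.02, 0.02, 0],
    [0, 0, 0, 0.03, -0.02, 0.02, 0],
    [0, 0, 0, 0.03, -0.02, 0.02, 0],
    [0, 0, 0, 0.03, -0.02, 0.02, 0],
    [0, 0, 0, 0.03, -0.02, 0.02, 0],
    [0, 0, 0, 0.03, -0.02, 0.02, 0],
    [0, 0, 0, 0.03, -0.02, 0.02, 0]
  ]
}}

```text
time_s: 6.43
position: [0.5327, 0.1491, 0.1947]
tcp_rot: [[0.934, -0.357, -0.0], [-0.357, -0.934, -0.001], [0.0, 0.001, -1.0]]
force: [-1.0, -1.7, 1.8]
opening: 0.156
grasp_force: 30.0
```

```bash
python3 -c "
from h import *
to(.5324,.1496,.1935,1.5)"
```

```text
t 6.4333 pos [0.5327 0.1491 0.1947] yaw -20.93 tilt [-2.e-04 -7.e-04 -1.e+00] F [-1.  -1.7  1.8] M [-0.37  0.11 -0.08] open 0.156 gf 29.99359041452408
row [ 8.000e-03  1.000e-03 -4.486e+00] [-0.015 -0.011  0.041]
```

Gripped at 30 N. Turning anticlockwise without pressing.

Call:
{"name": "send_rows", "arguments": {
  "commands": [
    [0, 0, -0.5, 0, 0, 0, 0],
    [0, 0, -1.0, 0, 0, 0, 0],
    [0, 0, -1.5, 0, 0, 0, 0],
    [0, 0, -2.0, 0, 0, 0, 0],
    [0, 0, -2.5, 0, 0, 0, 0],
    [0, 0, -3.0, 0, 0, 0, 0],
    [0, 0, -3.5, 0, 0, 0, 0],
    [0, 0, -3.9, 0, 0, 0, 0],
    [0, 0, -4.2, 0, 0, 0, 0],
    [0, 0, -4.2, 0, 0, 0, 0]
  ]
}}

```text
time_s: 7.27
position: [0.5331, 0.1499, 0.1947]
tcp_rot: [[1.0, 0.001, 0.001], [0.001, -1.0, 0.001], [0.001, -0.001, -1.0]]
force: [0.1, -0.2, 1.3]
opening: 0.157
grasp_force: 30.0
```

```bash
python3 -c "
from h import *
to(.5324,.1496,.1935,1.5)"
```

```text
t 7.2667 pos [0.5331 0.1499 0.1947] yaw 0.05 tilt [ 6.0e-04  1.1e-03 -1.0e+00] F [ 0.1 -0.2  1.3] M [ 0.04  0.07 -0.12] open 0.157 gf 30.009442269802094
row [-0.012 -0.007 -0.289] [-0.023  0.011  0.04 ]
```

Call:
{"name": "send_rows", "arguments": {
  "commands": [
    [0, 0, -0.15, 0, 0, 0, 0],
    [0, 0, -0.3, 0, 0, 0, 0],
    [0, 0, -0.45, 0, 0, 0, 0],
    [0, 0, -0.6, 0, 0, 0, 0],
    [0, 0, -0.6, 0, 0, 0, 0]
  ]
}}

```text
time_s: 7.68
position: [0.5331, 0.1497, 0.1947]
tcp_rot: [[0.999, 0.054, 0.001], [0.054, -0.999, 0.0], [0.001, -0.0, -1.0]]
force: [1.4, 1.4, 1.6]
opening: 0.157
grasp_force: 30.1
```

```bash
python3 -c "
from h import *
to(.5324,.1496,.1935,1.5)
c=optics.capture('scene');im=c['image'];cv2.imwrite('pics/s4.png',cv2.resize(im[150:220,180:270],None,fx=8,fy=8,interpolation=cv2.INTER_CUBIC))
to(.5324,.1496,.1935,1.5)"
```

```text
t 7.6833 pos [0.5331 0.1497 0.1947] yaw 3.09 tilt [ 7.e-04  4.e-04 -1.e+00] F [1.4 1.4 1.6] M [ 0.09 -0.05 -0.22] open 0.157 gf 30.06131798028946
row [-0.004 -0.008  0.318] [-0.025  0.001  0.041]
t 7.7333 pos [0.5331 0.1496 0.1947] yaw 3.06 tilt [ 7.e-04  3.e-04 -1.e+00] F [0.4 1.4 2.2] M [ 0.17 -0.08 -0.26] open 0.159 gf 30.056438148021698
row [-0.004 -0.008  0.313] [-0.024 -0.     0.04 ]
```

View pics/s4.png

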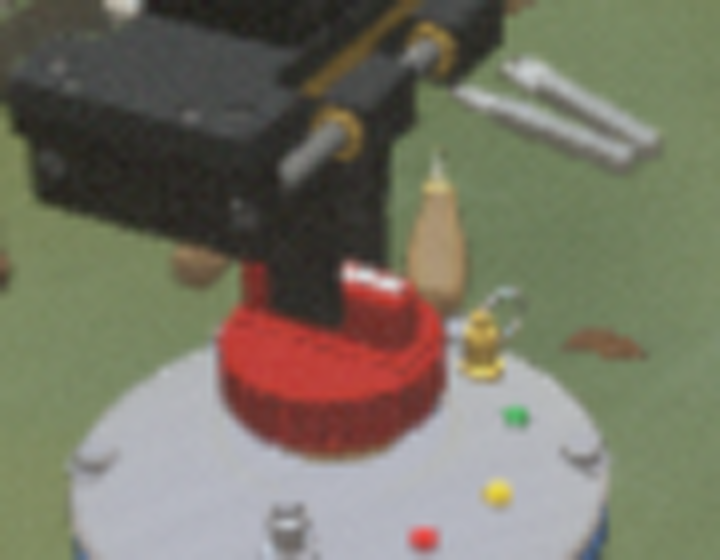

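Call:
{"name": "send_rows", "arguments": {
  "commands": [
    [0, 0, -0.15, 0, 0, 0, 0],
    [0, 0, -0.3, 0, 0, 0, 0],
    [0, 0, -0.3, 0, 0, 0, 0]
  ]
}}

```text
time_s: 7.98
position: [0.5332, 0.1494, 0.1947]
tcp_rot: [[0.997, 0.08, 0.001], [0.08, -0.997, -0.0], [0.001, 0.0, -1.0]]
force: [0.5, -1.4, 1.8]
opening: 0.154
grasp_force: 30.2
```

```bash
python3 -c "
from h import *
to(.5324,.1496,.1935,1.5)"
```

```text
t 7.9833 pos [0.5332 0.1494 0.1947] yaw 4.59 tilt [ 7.e-04 -0.e+00 -1.e+00] F [ 0.5 -1.4  1.8] M [-0.01 -0.2  -0.45] open 0.154 gf 30.214126110076904
row [ 0.001 -0.008  0.617] [-0.025 -0.008  0.04 ]
```

Call:
{"name": "send_rows", "arguments": {
  "commands": [
    [0, 0, -0.15, 0, 0, 0, 0],
    [0, 0, -0.3, 0, 0, 0, 0],
    [0, 0, -0.3, 0, 0, 0, 0],
    [0, 0, -0.3, 0, 0, 0, 0]
  ]
}}

```text
time_s: 8.32
position: [0.5332, 0.1494, 0.1947]
tcp_rot: [[0.994, 0.105, 0.001], [0.105, -0.994, -0.0], [0.001, 0.0, -1.0]]
force: [1.3, 0.1, 2.4]
opening: 0.156
grasp_force: 30.7
```

```bash
python3 -c "
from h import *
to(.5324,.1496,.1935,1.5)"
```

```text
t 8.3167 pos [0.5332 0.1494 0.1947] yaw 6.05 tilt [ 7.e-04 -1.e-04 -1.e+00] F [1.3 0.1 2.4] M [-0.1  -0.17 -0.6 ] open 0.156 gf 30.667015314102173
row [ 0.002 -0.008  0.909] [-0.024 -0.011  0.04 ]
```

The moment climbs steadily to 0.6 N m, so the cap is against the tooth. I ease off slightly and hold it there for more than 2 s.

Call:
{"name": "send_rows", "arguments": {
  "commands": [
    [0, 0, 0.2, 0, 0, 0, 0],
    [0, 0, 0.2, 0, 0, 0, 0],
    [0, 0, 0.2, 0, 0, 0, 0],
    [0, 0, 0.2, 0, 0, 0, 0],
    [0, 0, 0.2, 0, 0, 0, 0],
    [0, 0, 0.2, 0, 0, 0, 0],
    [0, 0, 0.2, 0, 0, 0, 0],
    [0, 0, 0.2, 0, 0, 0, 0],
    [0, 0, 0.2, 0, 0, 0, 0],
    [0, 0, 0.2, 0, 0, 0, 0],
    [0, 0, 0.2, 0, 0, 0, 0],
    [0, 0, 0.2, 0, 0, 0, 0],
    [0, 0, 0.2, 0, 0, 0, 0],
    [0, 0, 0.2, 0, 0, 0, 0],
    [0, 0, 0.2, 0, 0, 0, 0],
    [0, 0, 0.2, 0, 0, 0, 0],
    [0, 0, 0.2, 0, 0, 0, 0],
    [0, 0, 0.2, 0, 0, 0, 0],
    [0, 0, 0.2, 0, 0, 0, 0],
    [0, 0, 0.2, 0, 0, 0, 0]
  ]
}}

```text
time_s: 9.98
position: [0.5331, 0.1494, 0.1947]
tcp_rot: [[0.996, 0.088, 0.001], [0.088, -0.996, -0.0], [0.001, 0.0, -1.0]]
force: [4.0, -3.2, 3.5]
opening: 0.156
grasp_force: 30.3
```

Call:
{"name": "send_rows", "arguments": {
  "commands": [
    [0, 0, 0, 0, 0, 0, 0],
    [0, 0, 0, 0, 0, 0, 0],
    [0, 0, 0, 0, 0, 0, 0],
    [0, 0, 0, 0, 0, 0, 0],
    [0, 0, 0, 0, 0, 0, 0],
    [0, 0, 0, 0, 0, 0, 0],
    [0, 0, 0, 0, 0, 0, 0],
    [0, 0, 0, 0, 0, 0, 0],
    [0, 0, 0, 0, 0, 0, 0],
    [0, 0, 0, 0, 0, 0, 0]
  ]
}}

```text
time_s: 10.82
position: [0.5331, 0.1494, 0.1947]
tcp_rot: [[0.996, 0.088, 0.001], [0.088, -0.996, -0.0], [0.001, 0.0, -1.0]]
force: [4.0, -2.8, 3.5]
opening: 0.159
grasp_force: 30.3
```

```bash
python3 -c "
from h import *
to(.5324,.1496,.1887,1.5)
c=optics.capture('scene');im=c['image'][150:220,180:270];cr=cv2.resize(im,None,fx=8,fy=8,interpolation=cv2.INTER_CUBIC)
cv2.imwrite('pics/s5.png',cr)
h=cv2.cvtColor(cr,cv2.COLOR_BGR2HSV);m=((h[...,1]<70)&(h[...,2]>165)).astype(np.uint8);m[:240]=0;m[310:]=0;m[:,:320]=0;m[:,430:]=0
P=np.array([onz(c,(180+(b+.5)/8-.5,150+(a+.5)/8-.5),.230)[:2] for a,b in np.argwhere(m)]);e,v=np.linalg.eigh(np.cov(P.T));d=v[:,1];print(len(P),P.mean(0),'yaw',np.degrees(np.arctan2(d[1],d[0])),np.ptp((P-P.mean(0))@d))
q=P.mean(0)-[.5324,.1496];print('dir',np.degrees(np.arctan2(q[1],q[0])))
"
```

```text
t 10.8167 pos [0.5331 0.1494 0.1947] yaw 5.07 tilt [ 6.e-04 -1.e-04 -1.e+00] F [ 4.  -2.8  3.5] M [-0.56 -0.7  -0.42] open 0.159 gf 30.25244504213333
row [ 0.001 -0.007  0.714] [-0.023 -0.007  0.199]
787 [0.51513241 0.14881804] yaw -176.17063476062248 0.020167943502572824
dir -177.40715029518225
```

The stroke points at about 183°, which matches the yellow stud (181.5°). The hold lasted 2.5 s. Now I press.

Call:
{"name": "send_rows", "arguments": {
  "commands": [
    [0, 0, 0.3, 0, 0, 0.04, 0],
    [0, 0, 0.3, 0, 0, 0.08, 0],
    [0, 0, 0.3, 0, 0, 0.12, 0],
    [0, 0, 0.3, 0, 0, 0.16, 0],
    [0, 0, 0.3, 0, 0, 0.18, 0],
    [0, 0, 0.3, 0, 0, 0.18, 0]
  ]
}}

```text
time_s: 11.37
position: [0.5332, 0.1494, 0.1907]
tcp_rot: [[0.998, 0.064, 0.002], [0.064, -0.998, -0.001], [0.001, 0.001, -1.0]]
force: [0.9, -3.2, 11.7]
opening: 0.153
grasp_force: 30.0
```

```bash
python3 -c "
from h import *
to(.5324,.1496,.1887,43.5)"
```

```text
t 11.3667 pos [0.5332 0.1494 0.1907] yaw 3.67 tilt [ 1.5e-03 -6.0e-04 -1.0e+00] F [ 0.9 -3.2 11.7] M [-0.59 -0.29 -0.05] open 0.153 gf 30.00354766845703
row [ 0.013 -0.014 -7.965] [-0.025 -0.007  0.068]
```

Call:
{"name": "send_rows", "arguments": {
  "commands": [
    [0, 0, 0, 0, 0, 0.04, 0],
    [0, 0, 0, 0, 0, 0.08, 0],
    [0, 0, 0, 0, 0, 0.1, 0],
    [0, 0, 0, 0, 0, 0.1, 0]
  ]
}}

```text
time_s: 11.7
position: [0.5332, 0.1494, 0.1885]
tcp_rot: [[0.998, 0.064, 0.002], [0.064, -0.998, -0.001], [0.002, 0.001, -1.0]]
force: [0.9, -2.7, 15.0]
opening: 0.156
grasp_force: 30.0
```

```bash
python3 -c "
from h import *
to(.5324,.1496,.1887,43.5)"
```

```text
t 11.7 pos [0.5332 0.1494 0.1885] yaw 3.68 tilt [ 1.9e-03 -6.0e-04 -1.0e+00] F [ 0.9 -2.7 15. ] M [-0.59 -0.02 -0.1 ] open 0.156 gf 30.00538319349289
row [ 0.015 -0.017 -7.964] [-0.026 -0.007 -0.008]
```

Call:
{"name": "send_rows", "arguments": {
  "commands": [
    [0, 0, 0, 0, 0, 0.04, 0],
    [0, 0, 0, 0, 0, 0.08, 0],
    [0, 0, 0, 0, 0, 0.08, 0],
    [0, 0, 0, 0, 0, 0.08, 0]
  ]
}}

```text
time_s: 12.03
position: [0.5333, 0.1494, 0.1883]
tcp_rot: [[0.998, 0.064, 0.003], [0.064, -0.998, -0.001], [0.003, 0.001, -1.0]]
force: [-3.2, -4.6, 27.0]
opening: 0.154
grasp_force: 30.0
```

```bash
python3 -c "
from h import *
to(.5324,.1496,.1887,43.5)"
```

```text
t 12.0333 pos [0.5333 0.1494 0.1883] yaw 3.69 tilt [ 3.1e-03 -7.0e-04 -1.0e+00] F [-3.2 -4.6 27. ] M [-0.69  0.63 -0.06] open 0.154 gf 30.013055205345154
row [ 0.022 -0.029 -7.962] [-0.029 -0.007 -0.013]
```

The cap bottomed at about 6 mm. I ease off a little and turn on past the stop.

Call:
{"name": "send_rows", "arguments": {
  "commands": [
    [0, 0, -0.3, 0, 0, -0.02, 0],
    [0, 0, -1, 0, 0, -0.03, 0],
    [0, 0, -1.7, 0, 0, -0.03, 0],
    [0, 0, -2.4, 0, 0, -0.03, 0],
    [0, 0, -3.1, 0, 0, -0.03, 0]
  ]
}}

```text
time_s: 12.45
position: [0.5336, 0.1502, 0.1883]
tcp_rot: [[0.944, 0.33, 0.004], [0.33, -0.944, 0.001], [0.004, 0.0, -1.0]]
force: [-0.8, -1.4, 21.0]
opening: 0.156
grasp_force: 30.1
```

```bash
python3 -c "
from h import *
to(.5324,.1496,.1887,45.5)"
```

```text
t 12.45 pos [0.5336 0.1502 0.1883] yaw 19.29 tilt [ 0.0036  0.0012 -1.    ] F [-0.8 -1.4 21. ] M [-0.26  0.2  -0.26] open 0.156 gf 30.086145401000977
row [ 0.01  -0.042 -5.243] [-0.046  0.006 -0.012]
```

It is past the stop (Mz only 0.26). Continuing to the free position.

Call:
{"name": "send_rows", "arguments": {
  "commands": [
    [0, 0, -0.7, 0, 0, 0, 0],
    [0, 0, -1.4, 0, 0, 0, 0],
    [0, 0, -2.1, 0, 0, 0, 0],
    [0, 0, -2.8, 0, 0, 0, 0],
    [0, 0, -3.5, 0, 0, 0, 0],
    [0, 0, -4.2, 0, 0, 0, 0],
    [0, 0, -4.9, 0, 0, 0, 0],
    [0, 0, -5.2, 0, 0, 0, 0],
    [0, 0, -5.2, 0, 0, 0, 0],
    [0, 0, -5.2, 0, 0, 0, 0]
  ]
}}

```text
time_s: 13.28
position: [0.5334, 0.1504, 0.1884]
tcp_rot: [[0.706, 0.709, 0.003], [0.709, -0.706, 0.001], [0.003, 0.001, -1.0]]
force: [-1.3, -1.6, 21.2]
opening: 0.156
grasp_force: 30.1
```

```bash
python3 -c "
from h import *
to(.5324,.1496,.1887,45.5)"
```

```text
t 13.2833 pos [0.5334 0.1504 0.1884] yaw 45.12 tilt [ 0.0031  0.0015 -1.    ] F [-1.3 -1.6 21.2] M [-0.29  0.25 -0.29] open 0.156 gf 30.063058733940125
row [ 0.014 -0.037 -0.076] [-0.043 -0.004 -0.011]
```

Call:
{"name": "send_rows", "arguments": {
  "commands": [
    [0, 0, 0, 0, 0, -0.1, 0],
    [0, 0, 0, 0, 0, -0.2, 0],
    [0, 0, 0, 0, 0, -0.3, 0],
    [0, 0, 0, 0, 0, -0.45, 0],
    [0, 0, 0, 0, 0, -0.6, 0],
    [0, 0, 0, 0, 0, -0.6, 0]
  ]
}}

```text
time_s: 13.78
position: [0.5308, 0.1501, 0.2021]
tcp_rot: [[0.705, 0.709, -0.004], [0.709, -0.706, 0.001], [-0.003, -0.004, -1.0]]
force: [0.7, -0.5, -0.1]
opening: 0.16
grasp_force: 30.0
```

```bash
python3 -c "
from h import *
to(.5324,.1496,.30,45.5)"
```

```text
t 13.7833 pos [0.5308 0.1501 0.2021] yaw 45.13 tilt [-4.3e-03  7.0e-04 -1.0e+00] F [ 0.7 -0.5 -0.1] M [-0.09 -0.28  0.04] open 0.16 gf 30.014092326164246
row [-0.041  0.029 -0.074] [ 0.017  0.038 -3.265]
```

It lifts freely. Raising further, then looking.

Call:
{"name": "send_rows", "arguments": {
  "commands": [
    [0, 0, 0, 0, 0, -0.5, 0],
    [0, 0, 0, 0, 0, -1.2, 0],
    [0, 0, 0, 0, 0, -2, 0],
    [0, 0, 0, 0, 0, -2.6, 0],
    [0, 0, 0, 0, 0, -2.6, 0],
    [0, 0, 0, 0, 0, -2.6, 0],
    [0, 0, 0, 0, 0, -2.6, 0]
  ]
}}

```text
time_s: 14.37
position: [0.5305, 0.1497, 0.2784]
tcp_rot: [[0.706, 0.708, -0.006], [0.708, -0.706, 0.0], [-0.004, -0.004, -1.0]]
force: [0.6, -0.6, -1.8]
opening: 0.155
grasp_force: 30.0
```

```bash
python3 -c "
from h import *
to(.4935,-.185,.28,45)
c=optics.capture('scene');im=c['image'];cv2.imwrite('pics/s6.png',cv2.resize(im[120:280,150:350],None,fx=4,fy=3.75,interpolation=cv2.INTER_CUBIC)[:600])"
```

```text
t 14.3667 pos [0.5305 0.1497 0.2784] yaw 45.1 tilt [-6.e-03  1.e-04 -1.e+00] F [ 0.6 -0.6 -1.8] M [-0.06 -0.07  0.  ] open 0.155 gf 29.99006599187851
row [-0.049  0.048  0.019] [-8.773  7.002 -0.048]
```

View pics/s6.png

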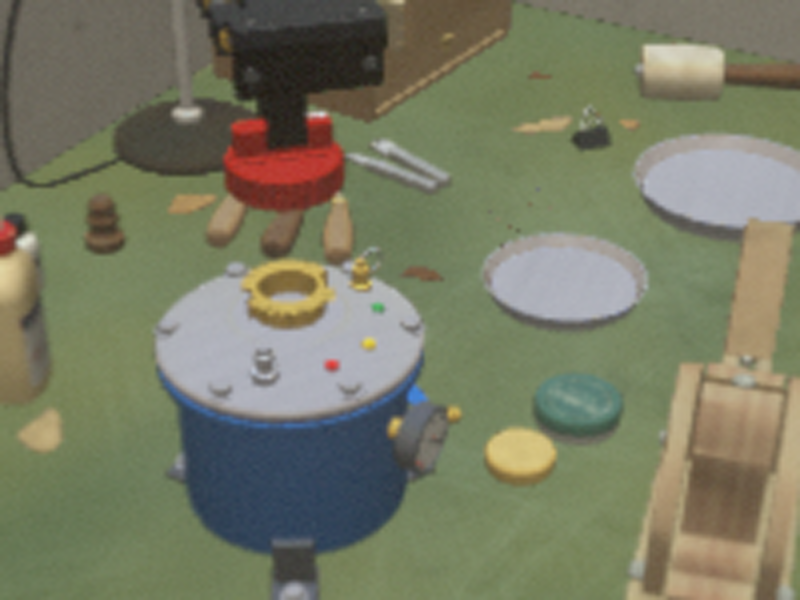

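The cap is off at crop (285,160), level in the fingers, and the bare brass neck shows at (290,290). Carrying it to the smaller dish.

Call:
{"name": "send_rows", "arguments": {
  "commands": [
    [0, 0, 0, -0.7, 0.56, 0, 0],
    [0, 0, 0, -1.6, 1.26, 0, 0],
    [0, 0, 0, -2.5, 2.0, 0, 0],
    [0, 0, 0, -3.5, 2.8, 0, 0],
    [0, 0, 0, -4.5, 3.6, 0, 0],
    [0, 0, 0, -5.5, 4.4, 0, 0],
    [0, 0, 0, -6.5, 5.2, 0, 0],
    [0, 0, 0, -7.5, 6.0, 0, 0],
    [0, 0, 0, -8.2, 6.55, 0, 0],
    [0, 0, 0, -8.6, 6.85, 0, 0],
    [0, 0, 0, -8.77, 7.0, 0, 0],
    [0, 0, 0, -8.77, 7.0, 0, 0],
    [0, 0, 0, -8.77, 7.0, 0, 0],
    [0, 0, 0, -8.77, 7.0, 0, 0]
  ]
}}

```text
time_s: 15.58
position: [0.4954, -0.1834, 0.28]
tcp_rot: [[0.705, 0.709, -0.001], [0.709, -0.705, 0.002], [0.0, -0.002, -1.0]]
force: [1.0, 0.5, -2.1]
opening: 0.154
grasp_force: 30.0
```

```bash
python3 -c "
from h import *
to(.4935,-.185,.04,45)
c=optics.capture('scene');print(proj(c,(.553,0,.074)));c=optics.capture('top');print(onz(c,(234,166),.074),onz(c,(245,230),.02),onz(c,(222,226),.02))"
```

```text
t 15.5833 pos [ 0.4954 -0.1834  0.28  ] yaw 45.14 tilt [-0.0014  0.0018 -1.    ] F [ 1.   0.5 -2.1] M [-0.04 -0.03  0.01] open 0.154 gf 29.990134835243225
row [-0.026 -0.003  0.029] [-0.084  0.012  8.   ]
[245.37557621 202.00507207]
[0.59702621 0.00292438 0.074     ] [ 0.41248315 -0.03303276  0.02      ] [0.42242626 0.03583589 0.02      ]
```

Call:
{"name": "send_rows", "arguments": {
  "commands": [
    [0, 0, 0, -0.05, 0, 0.8, 0],
    [0, 0, 0, -0.05, 0, 1.8, 0],
    [0, 0, 0, -0.05, 0, 2.8, 0],
    [0, 0, 0, -0.05, 0, 3.8, 0],
    [0, 0, 0, -0.05, 0, 4.8, 0],
    [0, 0, 0, -0.05, 0, 5.8, 0],
    [0, 0, 0, -0.05, 0, 6.6, 0],
    [0, 0, 0, -0.05, 0, 7.2, 0],
    [0, 0, 0, -0.05, 0, 7.7, 0],
    [0, 0, 0, -0.05, 0, 8.0, 0],
    [0, 0, 0, -0.05, 0, 8.1, 0],
    [0, 0, 0, -0.05, 0, 8.1, 0],
    [0, 0, 0, -0.05, 0, 8.1, 0]
  ]
}}

```text
time_s: 16.77
position: [0.4954, -0.1862, 0.0384]
tcp_rot: [[0.706, 0.708, 0.001], [0.708, -0.706, -0.001], [0.0, 0.001, -1.0]]
force: [-0.0, 0.5, -3.2]
opening: 0.155
grasp_force: 30.0
```

```bash
python3 -c "
from h import *
to(.4935,-.185,.018,45)"
```

```text
t 16.7667 pos [ 0.4954 -0.1862  0.0384] yaw 45.11 tilt [ 1.3e-03 -8.0e-04 -1.0e+00] F [-0.   0.5 -3.2] M [-0.06 -0.03  0.03] open 0.155 gf 29.98995065689087
row [ 0.017 -0.004  0.021] [-0.017 -0.074  0.679]
```

Call:
{"name": "send_rows", "arguments": {
  "commands": [
    [0, 0, 0, 0, 0, 0.2, 0],
    [0, 0, 0, 0, 0, 0.4, 0],
    [0, 0, 0, 0, 0, 0.55, 0],
    [0, 0, 0, 0, 0, 0.65, 0],
    [0, 0, 0, 0, 0, 0.68, 0],
    [0, 0, 0, 0, 0, 0.68, 0],
    [0, 0, 0, 0, 0, 0.7, 0],
    [0, 0, 0, 0, 0, 0.72, 0],
    [0, 0, 0, 0, 0, 0.72, 0]
  ]
}}

```text
time_s: 17.52
position: [0.4947, -0.1862, 0.0161]
tcp_rot: [[0.706, 0.708, 0.0], [0.708, -0.706, -0.0], [0.0, 0.0, -1.0]]
force: [0.2, -0.0, -3.4]
opening: 0.152
grasp_force: 30.0
```

Call:
{"name": "send_rows", "arguments": {
  "commands": [
    [0, 0, 0, 0, 0, 0.01, 0],
    [0, 0, 0, 0, 0, 0.03, 0],
    [0, 0, 0, 0, 0, 0.03, 0],
    [0, 0, 0, 0, 0, 0.03, 0]
  ]
}}

```text
time_s: 17.85
position: [0.4949, -0.1863, 0.0157]
tcp_rot: [[0.706, 0.708, 0.001], [0.708, -0.706, -0.0], [0.0, 0.001, -1.0]]
force: [-0.3, -0.5, 3.6]
opening: 0.156
grasp_force: 30.0
```

Contact at TCP 15.7 mm, as predicted, with about 5 N. Releasing and rising.

Call:
{"name": "send_rows", "arguments": {
  "commands": [
    [0, 0, 0, 0, 0, -0.01, 0.16],
    [0, 0, 0, 0, 0, -0.01, 0.2],
    [0, 0, 0, 0, 0, -0.01, 0.3],
    [0, 0, 0, 0, 0, -0.01, 0.4],
    [0, 0, 0, 0, 0, -0.01, 0.5],
    [0, 0, 0, 0, 0, -0.01, 0.5],
    [0, 0, 0, 0, 0, -0.01, 0.5],
    [0, 0, 0, 0, 0, -0.3, 0.5],
    [0, 0, 0, 0, 0, -0.9, 0.5],
    [0, 0, 0, 0, 0, -1.8, 0.5],
    [0, 0, 0, 0, 0, -2.8, 0.5],
    [0, 0, 0, 0, 0, -3.8, 0.5],
    [0, 0, 0, 0, 0, -4.8, 0.5],
    [0, 0, 0, 0, 0, -5.8, 0.5],
    [0, 0, 0, 0, 0, -6.5, 0.5],
    [0, 0, 0, 0, 0, -6.5, 0.5],
    [0, 0, 0, 0, 0, -6.5, 0.5]
  ]
}}

```text
time_s: 19.27
position: [0.4952, -0.1864, 0.2119]
tcp_rot: [[0.706, 0.708, 0.003], [0.708, -0.706, -0.002], [0.001, 0.004, -1.0]]
force: [0.2, 1.2, -0.5]
opening: 0.496
grasp_force: 0.0
```

```bash
python3 -c "
from h import *
to(.4935,-.185,.28,45)
c=optics.capture('scene');im=c['image'];cv2.imwrite('pics/s7.png',cv2.resize(im[120:280,180:380],None,fx=4,fy=3.75,interpolation=cv2.INTER_CUBIC)[:600])"
```

```text
t 19.2667 pos [ 0.4952 -0.1864  0.2119] yaw 45.08 tilt [ 0.0031 -0.002  -1.    ] F [ 0.2  1.2 -0.5] M [-0.03 -0.07 -0.07] open 0.496 gf 0.0
row [ 0.042 -0.009  0.016] [-0.004 -0.065 -2.269]
```

View pics/s7.png

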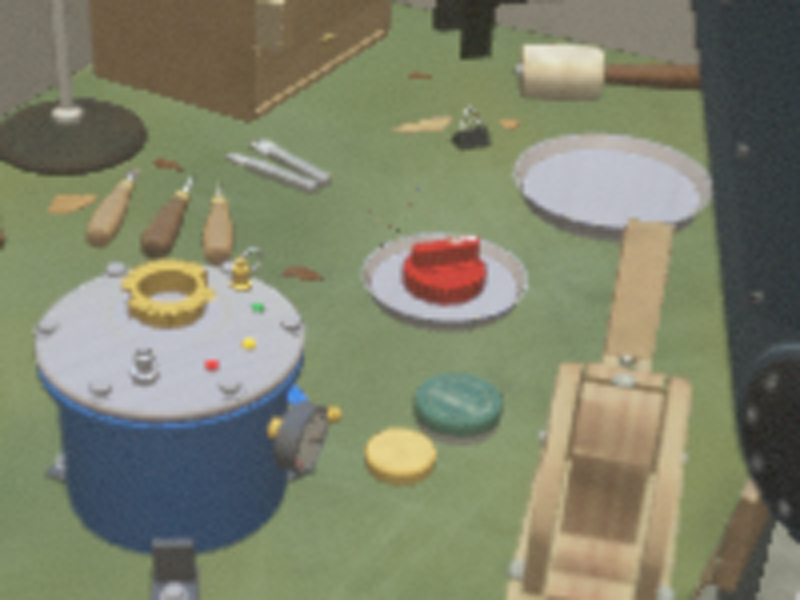

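The cap sits flat and upright in the middle of the 134 mm dish at crop (445,270). The tin and the wax are where they were, and the hand is clear.

```bash
python3 -c "
from rig import bot
print(bot.hand_in())"
```

```text
the job is handed in; nothing more can be done
None
```

The job is handed in at about 19 s: the red cap was held at the first stop for about 2.5 s, pressed, turned free, lifted off and set down upright in the 134 mm dish; the tin and beeswax look unmoved, and the brown-capped bottle was well clear of the path but hidden from the last picture.

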